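Open the tableware box so its sprung lid stays up, and put the sauce flask away

ROBOT

A 6-joint arm with a two-finger parallel gripper is mounted at the origin on the work surface. World frame = base frame: x ahead of the robot, y to its left, z up, the work surface at z = 0. Lengths are in m, angles in rad, forces in N, time in s.
With the tool pointing down it reaches from about 0.225 to 0.875 m from the base axis. Payload 3.4 kg.
Tool frame: the origin (TCP) lies between the finger pads; the fingertips stand 11 mm ahead of it and the grasp point (between the pads) lies 8 mm behind it; z points along the fingers, y is the line along which they close (so a half turn about z gives the same grasp; the last joint's range is limited). The gripper opens to 85 mm and grips with 20 to 120 N. Pads are 22 mm wide; open, the fingers measure 114 mm over their backs; the gripper's body (76 mm by 85 mm) begins 54 mm behind the grasp point. The pads swing forward as they close: fully open they stand 13 mm farther back than shut.
Start: joints at [-1.394, 0.276, 1.505, -0, 1.361, -0.121], TCP at [0.169, -0.55, 0.218] pointing down, gripper open.
Joint ranges: [-2.89, 2.89], [-0.75, 2.08], [0.22, 2.7], [-1.18, 4.32], [0.11, 2.71], [-2.7, 2.7]. Speed limits (rad/s): [2.57, 2.57, 3.14, 3.14, 3.14, 3.14].

INTERFACE

Orientations are given as a unit quaternion [w, x, y, z].
In Python, from rig import manip, imaging gives the robot as it stands. The module is installed in compiled form; this text tells all that it offers.
- The arm moves only by the tool jog_arm, never from a script. Its argument "deltas" is one flat list of numbers, 7 for each row, row after row: the turn, a rotation vector about the world's x, y, z in degrees, then the shift along the world's x, y, z in mm, then the opening, from 0 (shut) to 1 (fully open). In form: [ax, ay, az, tx, ty, tz, gripper, ax, ay, az, tx, ty, tz, gripper, ...]. A call has 1 to 20 rows; each row is the pose to reach, as a shift and turn from the pose commanded when the call began; what a row does not reach only later rows make up. A row lasts 1/10 s, in which the tool goes at most 50 mm and 8.59 degrees, less where a joint would pass 70% of its speed; a pose out of reach is approached as far as the arm can. A call with a gripper value outside its range is refused whole. The fingers move at their own pace and stop on an object; "grip_force" is the grip in N (left out, the last holds). Time passes only in rows, so rows that repeat a pose let the fingers close. It gives the time, the measured TCP pose, the force, the opening and the grip force at its end, in the units of the state.
- manip.get_state(): the state, without advancing time (a new reading comes with each control period).
- imaging.get_image(name): name is "scene" or "top" or "wrist"; returns the picture (480x640x3 uint8, blue, green, red); there is no depth.
- imaging.calibration(name): a dict with "mtx" (3x3 intrinsics, pixels), "dist" ([k1, k2, p1, p2, k3] as OpenCV has them; the pictures are not rectified), "cam_to_world" (4x4, takes a point from camera to world coordinates). Camera axes: x right, y down, z forward; pixel columns grow to the right and rows downward; lengths in m; the calibration is good to about 2 mm. A picture is of the moment at which its call begins: read the wrist's pose just before it. calibration takes no time and is no camera call; for the wrist camera it gives the pose at the moment of the call.
- manip.sign_off(): hands the job in; it is judged then, once.
The state is a dict: "clock": time; "qpos": joint angles; "qd": joint speeds; "effort": joint torques, N m; "position": TCP position; "ee_rot": TCP orientation; "contact_force": force on the tool from outside, world axes, zero at the start; "moment": the same for the moment, N m; "width": finger opening in m; "gripper_force": force on a finger pad.
Only numpy, scipy, OpenCV 4.12 (cv2) and the standard library are available. Lean on these libraries where they do the work, as an engineer would, in place of code of your own. Each camera call takes 0.05 s, during which the arm holds its last target. There are 200 camera calls.

TASK

Lift the sprung lid of the wooden tableware box by its bar handle and slowly push it back until its stay catches and it stands open by itself. The catch sits at a different angle each time, so feel for it, and do not slam or force the lid against its stop (keep the push at the handle under about 15 N). Then stand the small white sauce flask upright on the floor of the box's empty compartment and let go, leaving the other things on the table where they are.

Things in the scene. Friction and masses are not known exactly. Their poses are not given: they have to be found in the camera images.
- box: Beech box fixed to the table, 130 (x) x 240 (y) x 90 mm high, walls and floor 6 mm. Origin: centre of its underside; x points from front (handle side) to hinge side, z up. A divider at y = 0, up to 78 mm high, makes two compartments of 118 x 111 mm: +y holds chopsticks, -y is empty. A steel stay bracket rises behind the hinge, up to 30 mm outside the +y wall, 100 mm above the rim.
- bay (a point): Centre of the clear floor of the empty compartment (on the floor surface, 6 mm above the table), 57 mm from the front and 73 mm from the hinge side of the box.
- lid (a joint): Lid angle, rad: 0 closed, 1.57 upright. Sprung shut. Somewhere between 1.58 and 2.06 a pin on the lid rides over a springy roller of the stay (the push at the handle rises, then drops); about 0.08 rad past the roller a rubber stop ends its travel, and the lid holds itself open there. Where differs each time and is not measured. Let go before the roller, it springs shut.
- bar (a point): Middle of the lid's handle: round steel bar 12 mm thick, 100 mm long, parallel to the box's y, held 35 mm out from the lid's front edge by two end arms, in the plane of the 12 mm lid, so a finger fits between bar and lid (gap 29 x 88 mm). 96 mm above the table when closed. Past upright move it slowly (under about 60 mm/s), so the lid does not slam into its stop.
- hinge (a point): Point on the mid-plane of the lid at its hinged edge, 165 mm from the bar. The lid turns about the line along the box's y at the top of the far wall, 6 mm under this point when closed. Lid 0.25 to 0.42 kg. Push at the handle: 2 to 4 N from closed, 1 to 2 N upright, 4 to 10 N more at the roller, then it drops by over 7 N (the lid runs ahead); at the stop it climbs 2 to 5 N per mm.
- flask_mid (a point): Small round white sauce flask with a black cap, standing upright, loose: 36 mm diameter up to 54 mm, narrowing to a 24 mm cap, 78 mm tall in all, about 0.13 kg. This point is on its axis half-way up, 39 mm above its foot. z is its axis.
- mill: Bystander: dark wooden pepper mill, 48 mm diameter, 105 mm tall; origin under its foot.
- tumbler: Bystander: white ceramic cup, 64 mm diameter, 85 mm tall; origin under its foot.
- bowl: Bystander: black bowl, 110 mm diameter, 55 mm tall; origin under its foot.
- phone: Bystander: dark phone 150 x 72 x 8 mm lying flat; origin under its centre.
- spoon: Bystander: wooden spoon lying flat; origin under it.
Mind the look-alikes: they are no part of the job. What is shaped like the part that bears flask_mid but blue or yellow is not meant.

How it is judged:
By the outcome, as a careful person would: the job done as asked, in the order asked, and still so for the second after the job is handed in, with the robot touching nothing.
It also fails if it takes over 72 s, if anything falls off the work surface, if the arm or the gripper's body presses on something with over 40 N, if the wrist force passes 120 N, or if a joint passes its speed limit or range.

## Working session

There is one attempt and no reset: what is moved stays moved. The work goes in short steps, Python scripts to look and compute and a tool call to move; the robot and the scene stay as the last step left them, time stands still between calls to the robot, and variables do not carry over. Pictures are saved under pics/ and viewed, at most 10 in all, crops included, and the job is handed in when it is done.

Besides the shell and the picture viewer there is one more tool, called after "Call:" by a JSON object that holds its "method" and its "body". jog_arm: Moves the arm, as the interface text tells. Its arguments: {"type":"object","properties":{"deltas":{"type":"array"},"grip_force":{"type":"number"}},"required":["deltas"]}

```bash
mkdir -p pics
python3 - <<'E'
from rig import manip, imaging
import cv2
for n in ("scene","top"):
    cv2.imwrite(f"pics/{n}0.png",imaging.get_image(n)); c=imaging.calibration(n); print(n,c['mtx'].tolist(),c['dist'],c['cam_to_world'].round(3).tolist())
print(manip.get_state())
E
```

```text
scene [[565.8624620762625, 0.0, 317.9726736260596], [0.0, 565.8624620762625, 234.89293685290576], [0.0, 0.0, 1.0]] [-0.12174651  0.          0.          0.          0.        ] [[0.877, 0.306, -0.371, 0.955], [0.481, -0.543, 0.688, -0.801], [0.009, -0.782, -0.624, 0.804], [0.0, 0.0, 0.0, 1.0]]
top [[525.3756024859396, 0.0, 323.6719676469532], [0.0, 525.3756024859396, 237.31891021196017], [0.0, 0.0, 1.0]] [-0.14597623  0.          0.          0.          0.        ] [[0.006, -0.993, 0.114, 0.368], [-1.0, -0.003, 0.023, -0.044], [-0.023, -0.114, -0.993, 1.266], [0.0, 0.0, 0.0, 1.0]]
{'clock': 0.1, 'qpos': array([-1.39400714e+00,  2.76553157e-01,  1.50598749e+00,  3.51938130e-06,
        1.36071062e+00, -1.21018983e-01]), 'qd': array([ 3.74321790e-04, -1.37308427e-03, -4.41022760e-03, -6.32310369e-04,
        2.65052677e-05, -1.81270894e-04]), 'effort': array([ 1.19382541e-03, -4.17700517e+01, -2.46405888e+01, -1.62769534e-04,
        5.87858274e-03,  2.09264840e-05]), 'position': array([ 0.16861956, -0.54921373,  0.21712162]), 'ee_rot': array([-8.29033846e-04,  9.88933971e-01,  1.48354016e-01, -2.14023206e-05]), 'contact_force': array([-0.14350049,  0.76991642,  0.4076164 ]), 'moment': array([-0.02470207, -0.07301792, -0.05326139]), 'gripper_force': 0.0, 'width': 0.08545177053581113}
```

View pics/top0.png

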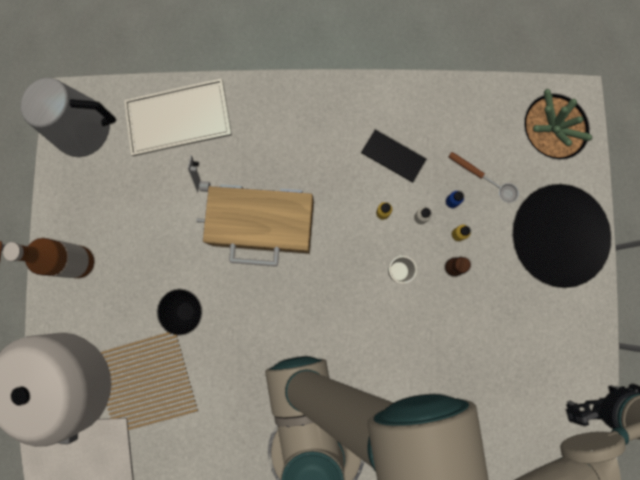

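View pics/scene0.png

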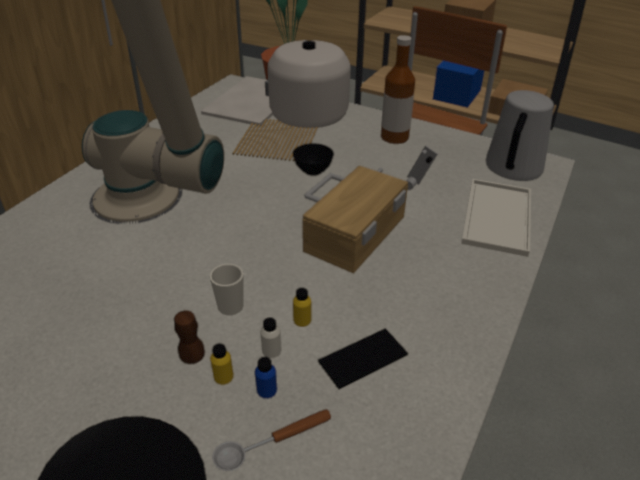

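The top view shows the box at about (258,218), with its handle bar toward the robot at (254,262). There are four flasks: white (423,215), blue (455,199), yellow (384,210) and yellow (461,232). The white one with the black cap fits the description, so I'll confirm it in an enlarged crop.

```bash
cat > h.py <<'E'
from rig import manip, imaging
import cv2, numpy as np
def ray(n,px,cal=None):
    c=cal or imaging.calibration(n); p=cv2.undistortPoints(np.array(px,float).reshape(-1,1,2),c['mtx'],c['dist']).reshape(-1,2)
    T=c['cam_to_world']; d=np.c_[p,np.ones(len(p))]@T[:3,:3].T
    return T[:3,3],d
def onz(n,px,z,cal=None):
    o,d=ray(n,px,cal); return o+d*((z-o[2])/d[:,2])[:,None]
def proj(n,P,cal=None):
    c=cal or imaging.calibration(n); M=np.linalg.inv(c['cam_to_world'])
    return cv2.projectPoints(np.array(P,float).reshape(-1,3),cv2.Rodrigues(M[:3,:3])[0],M[:3,3],c['mtx'],c['dist'])[0].reshape(-1,2)
E
python3 - <<'E'
from h import *
t=cv2.imread('pics/top0.png'); s=cv2.imread('pics/scene0.png')
a=cv2.resize(t[170:280,185:325],None,fx=4,fy=4,interpolation=cv2.INTER_CUBIC)  # 560x440
b=cv2.resize(s[280:410,170:320],(240,208),interpolation=cv2.INTER_CUBIC)
c=cv2.resize(t[185:255,370:470],(240,168),interpolation=cv2.INTER_CUBIC)
o=np.zeros((440,800,3),np.uint8);o[:,:560]=a;o[:208,560:]=b;o[220:388,560:]=c
cv2.imwrite('pics/crop.png',o)
E
```

```text
(no output)
```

View pics/crop.png

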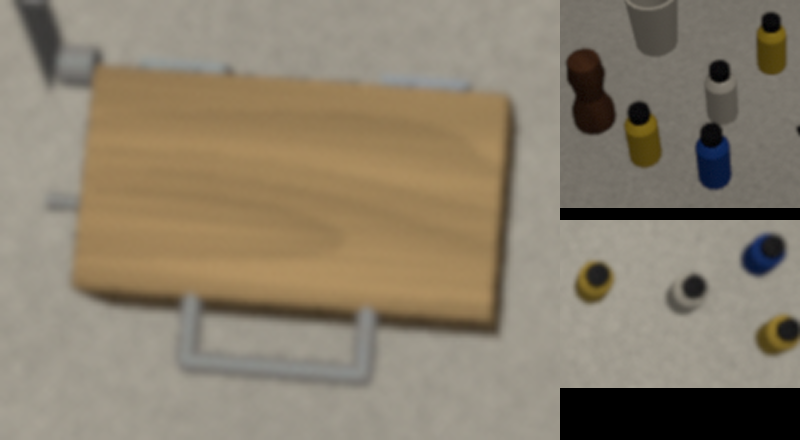

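The enlarged crop confirms the white flask with a black cap, cap at top px (425.8,212.9) and scene px (269.4,322). The lid corners and the bar (crop (181,365) to (370,377)) are clear.

Run:
```python
from h import *
f=lambda L:[(x/4+185-.4,y/4+170-.4) for x,y in L]
L=onz('top',f([(97,66),(511,95),(494,321),(74,289)]),.102);print('lid',L.round(4).tolist())
ctr=L.mean(0);ey=(L[0]+L[3]-L[1]-L[2]);yaw=np.arctan2(-ey[0],ey[1]);print('c',ctr,'yaw',np.degrees(yaw),np.linalg.norm(ey)/2,np.linalg.norm(L[0]+L[1]-L[2]-L[3])/2)
B=onz('top',f([(184,362),(368,375)]),.096);print('bar',B.round(4).tolist(),B.mean(0),np.degrees(np.arctan2(-(B[0]-B[1])[0],(B[0]-B[1])[1])))
print('pred bar',ctr[:2]-(.100)*np.array([np.cos(yaw),np.sin(yaw)]))
print('flask top',onz('top',[(425.8,212.9)],.078))
print('flask scn',onz('scene',[(269.4,321)],.075))
print('others blue, y1,y2 caps',onz('top',[(457.5,196.5),(386,208),(465,230)],.078).round(3).tolist(), 'tumbler,mill',onz('top',[(402,267),(460,266)],.09).round(3).tolist())
```

```text
lid [[0.6185, 0.2461, 0.102], [0.6012, 0.0089, 0.102], [0.4732, 0.0173, 0.102], [0.4903, 0.255, 0.102]]
c [0.54580435 0.13184393 0.102     ] yaw -4.152738326914796 0.23807915373121435 0.1283739125804717
bar [[0.4499, 0.1922, 0.096], [0.4432, 0.088, 0.096]] [0.44651476 0.14008413 0.096     ] -3.67933757143489
pred bar [0.44606689 0.13908548]
flask top [[ 0.56116356 -0.25045056  0.078     ]]
flask scn [[ 0.5631576  -0.24833812  0.075     ]]
others blue, y1,y2 caps [[0.6, -0.325, 0.078], [0.572, -0.159, 0.078], [0.522, -0.34, 0.078]] tumbler,mill [[0.436, -0.193, 0.09], [0.439, -0.324, 0.09]]
```

Call:
{"method": "jog_arm", "body": {"deltas": [0, 0, 35, 138, 345, 0, 0.3, 0, 0, 69, 277, 690, 0, 0.3, 0, 0, 69, 277, 690, 0, 0.3, 0, 0, 69, 277, 690, 0, 0.3, 0, 0, 69, 277, 690, 0, 0.3, 0, 0, 69, 277, 690, 0, 0.3, 0, 0, 69, 277, 690, 0, 0.3, 0, 0, 69, 277, 690, 0, 0.3, 0, 0, 69, 277, 690, 0, 0.3, 0, 0, 69, 277, 690, 0, 0.3, 0, 0, 69, 277, 690, 0, 0.3, 0, 0, 69, 277, 690, 0, 0.3, 0, 0, 69, 277, 690, 0, 0.3, 0, 0, 69, 277, 690, 0, 0.3, 0, 0, 69, 277, 690, 0, 0.3, 0, 0, 69, 277, 690, 0, 0.3, 0, 0, 69, 277, 690, 0, 0.3, 0, 0, 69, 277, 690, 0, 0.3, 0, 0, 69, 277, 690, 0, 0.3]}}

```text
clock: 2.0
position: [0.4452, 0.139, 0.2179]
ee_rot: [0.0, 0.732, 0.682, -0.0]
contact_force: [0.3, -0.3, -0.4]
width: 0.0255
gripper_force: 0.0
```

Run:
```python
from h import *
s=manip.get_state();print(s['clock'],s['position'],s['ee_rot'],s['width'],s['contact_force'],s['qpos'].round(2))
c=imaging.calibration('wrist');cv2.imwrite('pics/w1.png',imaging.get_image('wrist'))
ey=np.array([.0673,.9977,0]);P=[np.array([.4463,.1396,.096])+k*ey for k in(-.047,.047)]
print(proj('wrist',P,c)); import pickle;pickle.dump(c,open('w1.pkl','wb'));print(c['cam_to_world'].round(3))
```

```text
2.0 [0.44518898 0.13902321 0.21788438] [ 4.05930480e-05  7.31611909e-01  6.81721304e-01 -2.78574842e-04] 0.025508054298488524 [ 0.27927456 -0.33118481 -0.40811179] [ 0.15  0.11  1.72 -0.    1.31  0.22]
[[318.6695659  277.26615884]
 [318.38284601 161.59214859]]
[[ 0.998 -0.067 -0.02   0.451]
 [-0.07  -0.962 -0.263  0.205]
 [-0.001  0.264 -0.965  0.373]
 [ 0.     0.     0.     1.   ]]
```

View pics/w1.png

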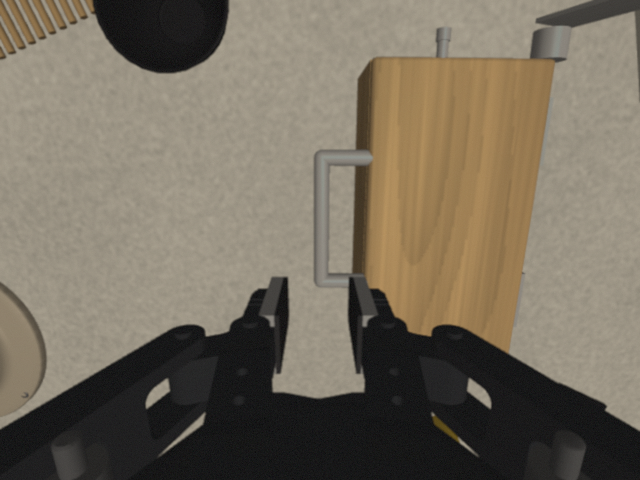

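The wrist view shows the bar with its ends near (322,157) and (321,280), about 3 px right of where I predicted, and the lid's front edge near column 362.

Run:
```python
from h import *
import pickle;c=pickle.load(open('w1.pkl','rb'))
B=onz('w',[(322,157.5),(321,280)],.096,c);print(B,B.mean(0),np.degrees(np.arctan2(-(B[0]-B[1])[0],(B[0]-B[1])[1])))
print('lid corners far-left,far-right,',onz('w',[(376,59),(554,62)],.102,c))
```

```text
[[0.45240543 0.18933804 0.096     ]
 [0.44489534 0.09014985 0.096     ]] [0.44865039 0.13974394 0.096     ] -4.329922981188761
lid corners far-left,far-right, [[0.49426811 0.25403835 0.102     ]
 [0.61888354 0.24430219 0.102     ]]
```

Call:
{"method": "jog_arm", "body": {"deltas": [0, 0, 0, 2, 1, -40, 0.3, 0, 0, 0, 2, 1, -80, 0.3, 0, 0, 0, 2, 1, -105, 0.3, 0, 0, 0, 2, 1, -120, 0.3, 0, 0, 0, 2, 1, -130, 0.3, 0, 0, 0, 2, 1, -133, 0.3, 0, 0, 0, 2, 1, -133, 0.3, 0, 0, 0, 2, 1, -133, 0.0, 0, 0, 0, 2, 1, -133, 0.0, 0, 0, 0, 2, 1, -133, 0.0, 0, 0, 0, 2, 1, -133, 0.0, 0, 0, 0, 2, 1, -133, 0.0], "grip_force": 25}}

```text
clock: 3.25
position: [0.4481, 0.1414, 0.0867]
ee_rot: [0.001, 0.731, 0.683, 0.001]
contact_force: [-2.0, -0.7, 8.0]
width: -0.0002
gripper_force: 4.1
```

Run:
```python
from h import *
w=imaging.get_image('wrist');s=imaging.get_image('scene')
o=np.zeros((480,800,3),np.uint8);o[:,:440]=w[:,100:540];o[:360,440:]=cv2.resize(s[130:270,270:410],(360,360),interpolation=cv2.INTER_CUBIC)
cv2.imwrite('pics/w2.png',o);st=manip.get_state();print(st['position'],st['contact_force'],st['width'],st['gripper_force'])
```

```text
[0.44813168 0.14137548 0.08670082] [-1.62325024 -1.05884175  7.85941399] -6.840371380508687e-05 4.0915728360414505
```

View pics/w2.png

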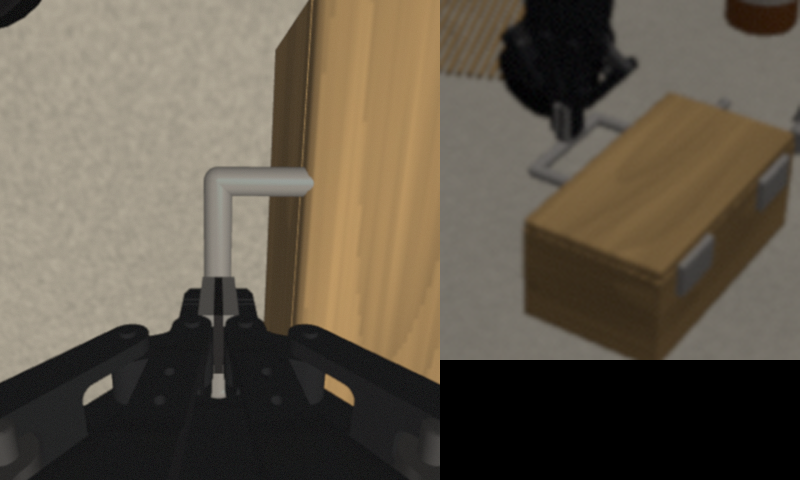

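Run:
```python
from h import *
c=imaging.calibration('wrist');p=np.array([.4481,.1414,.0867])
for n,dz in(('bar96',.0093),('tip',-.011),('tcp',0),('grasp',.008),('+30',.03)):print(n,proj('w',[p+[0,0,dz],p+[0,.011,dz],p+[0,-.011,dz]],c).round(0).tolist())
u=np.array([.4487,.1397,.096]);print(proj('w',[u+[.0038,.05,0]],c), proj('scene',[p+[0,0,-.011],p,p+[0,0,.02]]))
```

```text
bar96 [[316.0, 291.0], [314.0, 268.0], [318.0, 314.0]]
tip [[316.0, 274.0], [315.0, 253.0], [318.0, 295.0]]
tcp [[316.0, 283.0], [314.0, 261.0], [318.0, 305.0]]
grasp [[316.0, 290.0], [314.0, 267.0], [318.0, 313.0]]
+30 [[316.0, 314.0], [314.0, 287.0], [318.0, 339.0]]
[[318.63257042 180.91814993]] [[318.85119518 192.03440436]
 [318.89957795 188.02438357]
 [318.98881635 180.62722879]]
```

The fingers are shut on top of the bar. They look about 15–25 mm shorter than I assumed, so I'll raise, reopen and go deeper.

Call:
{"method": "jog_arm", "body": {"deltas": [0, 0, 0, 0, 0, 20, 0.0, 0, 0, 0, 0, 0, 30, 0.3, 0, 0, 0, 0, 0, 30, 0.3, 0, 0, 0, 0, 0, 30, 0.3, 0, 0, 0, 0, 0, 10, 0.3, 0, 0, 0, 0, 0, -5, 0.3, 0, 0, 0, 0, 0, -15, 0.3, 0, 0, 0, 0, 0, -20, 0.3, 0, 0, 0, 0, 0, -20, 0.3, 0, 0, 0, 0, 0, -20, 0.0, 0, 0, 0, 0, 0, -20, 0.0, 0, 0, 0, 0, 0, -20, 0.0, 0, 0, 0, 0, 0, -20, 0.0], "grip_force": 25}}

```text
clock: 4.65
position: [0.4478, 0.1414, 0.0653]
ee_rot: [0.0, 0.731, 0.682, 0.0]
contact_force: [-1.5, 0.7, 0.1]
width: 0.0111
gripper_force: 24.4
```

Gripped: width 11 mm, force 24 N. I'll lift along the arc, starting with a small step to check forces.

Call:
{"method": "jog_arm", "body": {"deltas": [0, 0, 0, 0, 0, 7, 0, 0, 0, 0, 1, 0, 14, 0, 0, 0, 0, 2, 0, 21, 0, 0, 0, 0, 3.5, -0.3, 28.6, 0, 0, 0, 0, 5.5, -0.4, 36, 0, 0, 0, 0, 7.5, -0.6, 43, 0, 0, 0, 0, 10, -0.8, 50, 0, 0, 0, 0, 12, -0.9, 56, 0, 0, 0, 0, 12, -0.9, 56, 0]}}

```text
clock: 5.55
position: [0.4589, 0.1405, 0.1215]
ee_rot: [-0.001, 0.731, 0.682, -0.0]
contact_force: [-4.0, 1.6, -0.8]
width: 0.0111
gripper_force: 24.5
```

Call:
{"method": "jog_arm", "body": {"deltas": [0, 0, 0, 2, -0.1, 5, 0, 0, 0, 0, 6, -0.4, 13, 0, 0, 0, 0, 9.5, -0.7, 19.5, 0, 0, 0, 0, 13, -1, 25.7, 0, 0, 0, 0, 17, -1.2, 31.7, 0, 0, 0, 0, 21, -1.6, 37.5, 0, 0, 0, 0, 26, -1.9, 43.3, 0, 0, 0, 0, 30.5, -2.2, 48.7, 0, 0, 0, 0, 40.5, -3, 59, 0, 0, 0, 0, 46, -3.3, 63.8, 0, 0, 0, 0, 51.5, -3.8, 68.3, 0, 0, 0, 0, 57.3, -4.2, 72.6, 0, 0, 0, 0, 63, -4.6, 76.6, 0, 0, 0, 0, 69.5, -5, 80.4, 0, 0, 0, 0, 75.5, -5.5, 84, 0, 0, 0, 0, 82, -6, 87, 0, 0, 0, 0, 88.5, -6.5, 90, 0, 0, 0, 0, 95.5, -7, 92.7, 0, 0, 0, 0, 102, -7.5, 95, 0, 0, 0, 0, 102, -7.5, 95, 0]}}

```text
clock: 7.55
position: [0.5637, 0.1327, 0.2197]
ee_rot: [0.002, 0.731, 0.682, 0.002]
contact_force: [-5.8, 0.2, 10.4]
width: 0.0108
gripper_force: 26.4
```

Call:
{"method": "jog_arm", "body": {"deltas": [0, 0, 0, 2, -0.1, 3, 0, 0, 0, 0, 7, -0.5, 5.5, 0, 0, 0, 0, 13, -1, 7.5, 0, 0, 0, 0, 20, -1.5, 9, 0, 0, 0, 0, 27, -2, 10, 0, 0, 0, 0, 33, -2.4, 11, 0, 0, 0, 0, 39, -2.8, 11.5, 0, 0, 0, 0, 45, -3.3, 12, 0, 0, 0, 0, 50, -3.7, 12, 0, 0, 0, 0, 54, -4, 12, 0, 0, 0, 0, 54, -4, 12, 0]}}

```text
clock: 8.65
position: [0.6168, 0.1288, 0.2282]
ee_rot: [0.001, 0.731, 0.682, 0.001]
contact_force: [-1.1, 0.3, 3.3]
width: 0.0111
gripper_force: 25.3
```

Upright now. I'll loosen the grip into a loose cage and feel forward slowly.

Call:
{"method": "jog_arm", "body": {"deltas": [0, 0, 0, 0, 0, 0, 0.22, 0, 0, 0, 0, 0, 0, 0.22, 0, 0, 0, 1, 0, 0, 0.22, 0, 0, 0, 3, -0.2, 0, 0.22, 0, 0, 0, 5, -0.4, 0, 0.22, 0, 0, 0, 7, -0.5, -0.5, 0.22]}}

```text
clock: 9.25
position: [0.623, 0.1283, 0.2274]
ee_rot: [0.0, 0.731, 0.682, 0.0]
contact_force: [-0.6, 0.3, 0.2]
width: 0.0192
gripper_force: 0.6
```

Call:
{"method": "jog_arm", "body": {"deltas": [0, 0, 0, 1, 0, 0, 0.22, 0, 0, 0, 2, -0.1, 0, 0.22, 0, 0, 0, 3, -0.2, -0.3, 0.22, 0, 0, 0, 4, -0.3, -0.5, 0.22, 0, 0, 0, 5, -0.4, -0.7, 0.22, 0, 0, 0, 6, -0.4, -1, 0.22]}}

```text
clock: 9.85
position: [0.6288, 0.128, 0.2265]
ee_rot: [0.0, 0.731, 0.682, 0.0]
contact_force: [0.1, -0.3, 0.2]
width: 0.0188
gripper_force: 0.6
```

Call:
{"method": "jog_arm", "body": {"deltas": [0, 0, 0, 1, 0, -0.1, 0.22, 0, 0, 0, 2, -0.1, -0.2, 0.22, 0, 0, 0, 3, -0.2, -0.4, 0.22, 0, 0, 0, 4, -0.3, -0.6, 0.22, 0, 0, 0, 5, -0.4, -0.8, 0.22]}}

```text
clock: 10.35
position: [0.6338, 0.1276, 0.2256]
ee_rot: [-0.0, 0.731, 0.682, 0.0]
contact_force: [-1.0, 0.8, 1.0]
width: 0.0191
gripper_force: 0.7
```

Run:
```python
from h import *
w=imaging.get_image('wrist');s=imaging.get_image('scene')
o=np.zeros((480,800,3),np.uint8);o[:,:400]=w[:,120:520];o[:400,400:]=cv2.resize(s[60:260,270:470],(400,400),interpolation=cv2.INTER_CUBIC)
cv2.imwrite('pics/w3.png',o)
```

```text
(no output)
```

View pics/w3.png

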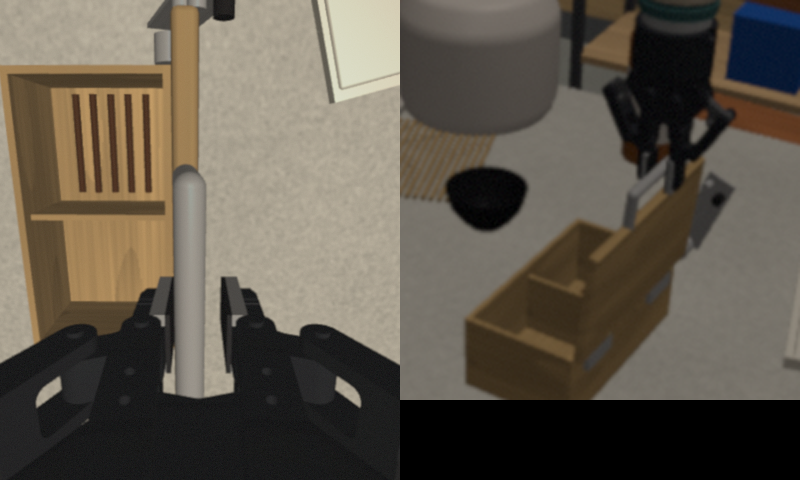

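The view shows the bar caged between the pads and resting on the robot-side finger, with the lid just past upright. I'll carry on.

Call:
{"method": "jog_arm", "body": {"deltas": [0, 0, 0, 1, 0, -0.1, 0.22, 0, 0, 0, 2, -0.1, -0.3, 0.22, 0, 0, 0, 3, -0.2, -0.5, 0.22, 0, 0, 0, 4, -0.3, -0.7, 0.22, 0, 0, 0, 5, -0.4, -0.9, 0.22]}}

```text
clock: 10.95
position: [0.6371, 0.1274, 0.2251]
ee_rot: [-0.001, 0.731, 0.682, -0.001]
contact_force: [-7.0, 1.5, 5.4]
width: 0.0187
gripper_force: 3.4
```

Call:
{"method": "jog_arm", "body": {"deltas": [0, 0, 0, 1, 0, -0.2, 0.22, 0, 0, 0, 2, -0.1, -0.4, 0.22, 0, 0, 0, 3, -0.2, -0.6, 0.22, 0, 0, 0, 4, -0.3, -0.8, 0.22]}}

```text
clock: 11.35
position: [0.6394, 0.1273, 0.2248]
ee_rot: [-0.002, 0.731, 0.682, -0.002]
contact_force: [-9.9, 1.1, 8.9]
width: 0.0188
gripper_force: 5.3
```

The resistance is rising, which should be the roller. I'll relieve z and advance in small steps.

Call:
{"method": "jog_arm", "body": {"deltas": [0, 0, 0, 0, 0, 1.5, 0.22, 0, 0, 0, 0, 0, 3, 0.22, 0, 0, 0, 0, 0, 3, 0.22]}}

```text
clock: 11.65
position: [0.6395, 0.1272, 0.2251]
ee_rot: [-0.003, 0.731, 0.682, -0.003]
contact_force: [-6.9, 1.0, -2.2]
width: 0.0187
gripper_force: 3.7
```

Call:
{"method": "jog_arm", "body": {"deltas": [0, 0, 0, 0.5, 0, 0, 0.22, 0, 0, 0, 1, 0, 0, 0.22]}}

```text
clock: 11.85
position: [0.6398, 0.1272, 0.225]
ee_rot: [-0.003, 0.731, 0.683, -0.003]
contact_force: [-9.1, 1.4, -1.1]
width: 0.0186
gripper_force: 4.5
```

Call:
{"method": "jog_arm", "body": {"deltas": [0, 0, 0, 0.5, 0, -0.2, 0.22, 0, 0, 0, 1, 0, -0.4, 0.22]}}

```text
clock: 12.05
position: [0.6402, 0.1272, 0.225]
ee_rot: [-0.004, 0.731, 0.683, -0.004]
contact_force: [-10.3, 0.8, 1.6]
width: 0.0187
gripper_force: 5.4
```

Call:
{"method": "jog_arm", "body": {"deltas": [0, 0, 0, 0.5, 0, -0.2, 0.22, 0, 0, 0, 1, 0, -0.4, 0.22]}}

```text
clock: 12.25
position: [0.6405, 0.1272, 0.2248]
ee_rot: [-0.004, 0.731, 0.683, -0.004]
contact_force: [-12.1, 0.8, 3.4]
width: 0.019
gripper_force: 6.2
```

The force climbs steeply with little travel, so this could be the stop. I'll back off gently and see whether the lid stays.

Call:
{"method": "jog_arm", "body": {"deltas": [0, 0, 0, -1.5, 0, 0, 0.22, 0, 0, 0, -3, 0, 0, 0.22, 0, 0, 0, -4.5, 0, 0, 0.22, 0, 0, 0, -6, 0, 0, 0.22, 0, 0, 0, -7, 0, 0, 0.22]}}

```text
clock: 12.75
position: [0.6388, 0.127, 0.2256]
ee_rot: [-0.0, 0.731, 0.682, 0.0]
contact_force: [-1.9, 0.9, -1.3]
width: 0.0186
gripper_force: 1.0
```

Run:
```python
from h import *
w=imaging.get_image('wrist');s=imaging.get_image('scene');t=imaging.get_image('top')
o=np.zeros((480,800,3),np.uint8);o[:,:300]=w[:,170:470];o[:,300:]=cv2.resize(s[90:210,365:490],(500,480),interpolation=cv2.INTER_CUBIC)
cv2.imwrite('pics/w4.png',o)
```

```text
(no output)
```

View pics/w4.png

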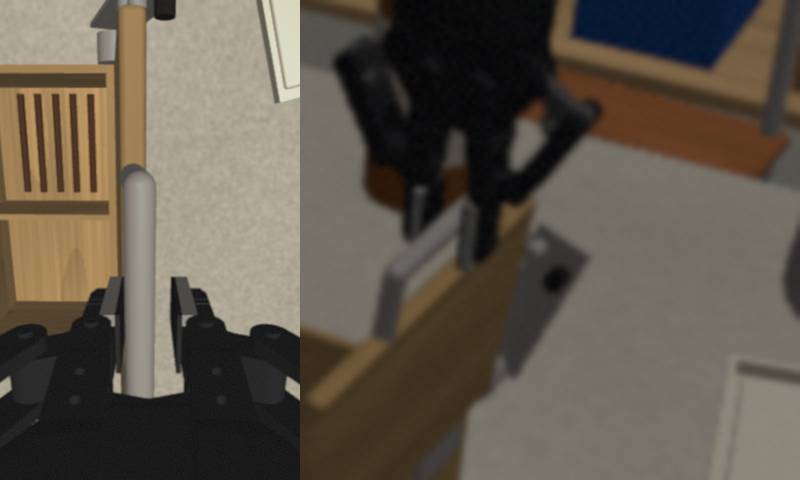

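The view shows the roller (black dot) at scene (429.5,159.5) and wrist (335,8), still beyond the pin and lid. I'll triangulate its angle.

Run:
```python
from h import *
def tri(a,b):
    (o1,d1),(o2,d2)=a,b; A=np.c_[d1[0],-d2[0]];t=np.linalg.lstsq(A,o2-o1,rcond=None)[0]
    p,q=o1+d1[0]*t[0],o2+d2[0]*t[1];return (p+q)/2,np.linalg.norm(p-q)
yaw=np.radians(-4.2);R=np.array([[np.cos(yaw),-np.sin(yaw),0],[np.sin(yaw),np.cos(yaw),0],[0,0,1]])
c0=np.array([.547,.132,0])
for nm,w,s in(('roller',(335,8),(429.5,159.5)),('pin?',(302,8),(425,150.7))):
    p,e=tri(ray('wrist',[w]),ray('scene',[s]));b=R.T@(p-c0);h=b-np.array([.065,0,.09]);print(nm,p.round(4),e.round(4),'box',b.round(4),'r',np.hypot(h[0],h[2]).round(4),'theta',np.arctan2(h[2],-h[0]).round(3))
s=manip.get_state();p=s['position']+[-.0033,0,.031];b=R.T@(p-c0);h=b-np.array([.065,0,.09]);print('bar from tcp',h,np.arctan2(h[2],-h[0])-.036, s['contact_force'])
# bar from pictures: wrist end of bar (139+170,172) 
for px in [(139+170,178)]:
    o,d=ray('wrist',[px]); n=R[:,1]; t=((c0+R@[0,.047,0]-o)@n)/(d[0]@n); h=R.T@(o+d[0]*t-c0)-np.array([.065,0,.09]);print('bar img',h,np.hypot(h[0],h[2]),np.arctan2(h[2],-h[0])-.036)
```

```text
roller [0.659  0.2597 0.1634] 0.0027 box [0.1023 0.1356 0.1634] r 0.0824 theta 2.041
pin? [0.6443 0.2555 0.1838] 0.0084 box [0.088  0.1303 0.1838] r 0.0966 theta 1.811
bar from tcp [0.02356789 0.00137902 0.16685015] 1.675119846615989 [-2.49019861  1.9281956  -2.74951751]
bar img [0.02280131 0.047      0.10601747] 0.10844170286317877 1.7466406381813044
```

The lid is only at about 1.68 rad, well short of the roller, so this looks like a fingertip jamming on the lid edge. I'll tilt the tool to follow the lid plane.

Call:
{"method": "jog_arm", "body": {"deltas": [0.15, 2, 0, -1, 0.1, 0.1, 0.22, 0.3, 4, 0, -2.1, 0.2, 0.1, 0.22, 0.44, 6, 0, -3.2, 0.2, 0.2, 0.22, 0.44, 6, 0, -3.2, 0.2, 0.2, 0.22]}}

```text
clock: 13.3
position: [0.6351, 0.127, 0.2254]
ee_rot: [-0.04, 0.73, 0.681, -0.037]
contact_force: [-4.1, 1.1, -2.4]
width: 0.0188
gripper_force: 1.8
```

Call:
{"method": "jog_arm", "body": {"deltas": [0.04, 0.5, 0, 1.2, -0.1, -0.1, 0.22, 0.07, 1, 0, 2.3, -0.2, -0.3, 0.22, 0.11, 1.5, 0, 3.5, -0.2, -0.4, 0.22, 0.15, 2, 0, 4.6, -0.3, -0.6, 0.22]}}

```text
clock: 13.7
position: [0.6364, 0.1269, 0.2254]
ee_rot: [-0.054, 0.729, 0.681, -0.051]
contact_force: [-11.7, 0.3, -1.1]
width: 0.0186
gripper_force: 5.7
```

Call:
{"method": "jog_arm", "body": {"deltas": [0, 0, 0, -2, 0.1, 0, 0.22, 0, 0, 0, -4, 0.2, 0, 0.22, 0, 0, 0, -6, 0.4, 0.2, 0.22, 0, 0, 0, -8, 0.5, 0.5, 0.22, 0, 0, 0, -8, 0.5, 0.5, 0.22]}}

```text
clock: 14.2
position: [0.6318, 0.127, 0.2266]
ee_rot: [-0.051, 0.729, 0.681, -0.048]
contact_force: [-3.1, -0.5, -0.8]
width: 0.0189
gripper_force: 1.8
```

Run:
```python
from h import *
w=imaging.get_image('wrist');s=imaging.get_image('scene');st=manip.get_state();print(st['position'],st['contact_force'])
o=np.zeros((480,800,3),np.uint8);o[:,:300]=w[:,170:470];o[:,300:]=cv2.resize(s[90:210,365:490],(500,480),interpolation=cv2.INTER_CUBIC)
cv2.imwrite('pics/w5.png',o)
```

```text
[0.63176564 0.12703981 0.22660321] [-4.55900049e+00 -3.25482698e-03  1.08317289e+00]
```

View pics/w5.png

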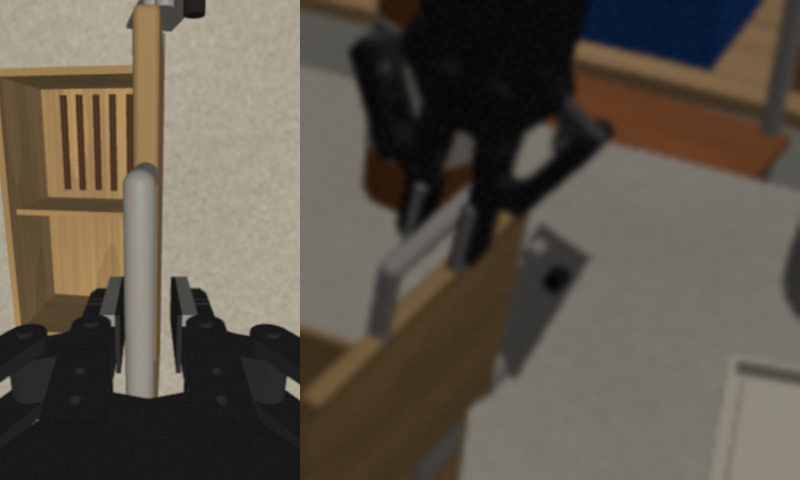

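The lid followed the fingers back, so it isn't latched and the resistance was the roller's ramp. I'll push again in fine steps, keeping below 15 N.

Call:
{"method": "jog_arm", "body": {"deltas": [0, 0, 0, 2, -0.1, 0, 0.22, 0, 0, 0, 4, -0.2, 0, 0.22, 0, 0, 0, 6, -0.4, -0.3, 0.22, 0, 0, 0, 7, -0.5, -0.5, 0.22, 0, 0, 0, 8, -0.5, -0.5, 0.22, 0, 0, 0, 8.5, -0.5, -0.5, 0.22]}}

```text
clock: 14.9
position: [0.6365, 0.1268, 0.226]
ee_rot: [-0.054, 0.729, 0.681, -0.051]
contact_force: [-11.0, -1.0, 2.2]
width: 0.0186
gripper_force: 6.0
```

Call:
{"method": "jog_arm", "body": {"deltas": [0, 0, 0, 0.5, 0, 0, 0.22, 0, 0, 0, 0.5, 0, 0, 0.22]}}

```text
clock: 15.1
position: [0.6367, 0.1267, 0.2259]
ee_rot: [-0.055, 0.729, 0.681, -0.051]
contact_force: [-12.1, -0.4, 3.2]
width: 0.0189
gripper_force: 6.0
```

Call:
{"method": "jog_arm", "body": {"deltas": [0, 0, 0, 0.3, 0, 0.5, 0.22, 0, 0, 0, 0.6, 0, 0.7, 0.22]}}

```text
clock: 15.3
position: [0.6368, 0.1268, 0.2259]
ee_rot: [-0.055, 0.729, 0.681, -0.052]
contact_force: [-13.2, -0.1, 0.2]
width: 0.019
gripper_force: 6.2
```

Call:
{"method": "jog_arm", "body": {"deltas": [0, 0, 0, 0.3, 0, 0, 0.22, 0, 0, 0, 0.6, 0, 0, 0.22]}}

```text
clock: 15.5
position: [0.637, 0.1268, 0.2259]
ee_rot: [-0.055, 0.729, 0.681, -0.052]
contact_force: [-12.9, -1.4, 1.9]
width: 0.0183
gripper_force: 6.6
```

Call:
{"method": "jog_arm", "body": {"deltas": [0, 0, 0, 0.5, 0, 0.3, 0.22, 0, 0, 0, 0.5, 0, 0.3, 0.22]}}

```text
clock: 15.7
position: [0.6371, 0.1267, 0.2259]
ee_rot: [-0.056, 0.729, 0.681, -0.053]
contact_force: [-13.1, -0.8, -0.8]
width: 0.0186
gripper_force: 6.7
```

Run:
```python
from h import *
s=manip.get_state();print(s['position'],s['contact_force'],s['moment'],s['qpos'].round(3),s['effort'].round(2))
yaw=np.radians(-4.2);R=np.array([[np.cos(yaw),-np.sin(yaw),0],[np.sin(yaw),np.cos(yaw),0],[0,0,1]]);c0=np.array([.547,.132,0])
for px in [(425,150.7),(429.5,159.5)]:
  for Y in(.125,.135,.145):
    o,d=ray('scene',[px]); n=R[:,1]; t=((c0+R@[0,Y,0]-o)@n)/(d[0]@n); h=R.T@(o+d[0]*t-c0)-np.array([.065,0,.09]);print(px,Y,h.round(4),np.hypot(h[0],h[2]).round(4),np.arctan2(h[2],-h[0]).round(3))
# lid width/angle from far top corner of lid in scene
```

```text
[0.63708002 0.12672677 0.22591742] [-13.11726847  -0.7948181   -0.83580646] [-0.09929537  2.08931787 -0.04297308] [0.077 0.475 1.184 0.021 1.634 0.145] [ -1.53 -51.69 -30.77  -0.13  -3.89  -0.  ]
(425, 150.7) 0.125 [0.0294 0.125  0.0983] 0.1026 1.862
(425, 150.7) 0.135 [0.0257 0.135  0.0923] 0.0958 1.842
(425, 150.7) 0.145 [0.022  0.145  0.0863] 0.089 1.82
(429.5, 159.5) 0.125 [0.0425 0.125  0.0805] 0.0911 2.057
(429.5, 159.5) 0.135 [0.0389 0.135  0.0744] 0.0839 2.053
(429.5, 159.5) 0.145 [0.0354 0.145  0.0682] 0.0768 2.049
```

Call:
{"method": "jog_arm", "body": {"deltas": [0, 0, 0, 0.5, 0, 0, 0.22, 0, 0, 0, 0.5, 0, 0, 0.22]}}

```text
clock: 15.9
position: [0.6372, 0.1267, 0.2259]
ee_rot: [-0.056, 0.729, 0.681, -0.053]
contact_force: [-14.7, 0.3, -0.6]
width: 0.0188
gripper_force: 7.1
```

Call:
{"method": "jog_arm", "body": {"deltas": [0, 0, 0, 0.5, 0, 0, 0.22, 0, 0, 0, 0.5, 0, 0, 0.22]}}

```text
clock: 16.1
position: [0.6374, 0.1267, 0.2259]
ee_rot: [-0.056, 0.729, 0.681, -0.053]
contact_force: [-15.4, -0.0, -0.0]
width: 0.0188
gripper_force: 7.4
```

Stiffness is about 5 N/mm with no give, so this may really be the stop, with the roller passed while I was opening the fingers. I'll back off further to decide.

Call:
{"method": "jog_arm", "body": {"deltas": [0, 0, 0, -3, 0.2, 0, 0.22, 0, 0, 0, -6, 0.4, 0.2, 0.22, 0, 0, 0, -8, 0.5, 0.3, 0.22, 0, 0, 0, -10, 0.7, 0.5, 0.22, 0, 0, 0, -12, 0.8, 0.8, 0.22, 0, 0, 0, -12, 0.8, 0.8, 0.22]}}

```text
clock: 16.7
position: [0.6316, 0.1276, 0.2278]
ee_rot: [-0.051, 0.729, 0.681, -0.047]
contact_force: [-3.1, 0.3, 0.0]
width: 0.0188
gripper_force: 1.6
```

Call:
{"method": "jog_arm", "body": {"deltas": [0, 0, 0, -1, 0, 0.1, 0.22, 0, 0, 0, -2, 0.1, 0.2, 0.22, 0, 0, 0, -3, 0.2, 0.3, 0.22, 0, 0, 0, -3, 0.2, 0.3, 0.22]}}

```text
clock: 17.1
position: [0.6292, 0.1278, 0.228]
ee_rot: [-0.051, 0.729, 0.681, -0.047]
contact_force: [-1.8, -0.6, 0.4]
width: 0.0185
gripper_force: 0.5
```

Call:
{"method": "jog_arm", "body": {"deltas": [0, 0, 0, -1, 0, 0.1, 0.22, 0, 0, 0, -2, 0.1, 0.2, 0.22, 0, 0, 0, -3, 0.2, 0.3, 0.22, 0, 0, 0, -4, 0.3, 0.4, 0.22, 0, 0, 0, -4, 0.3, 0.4, 0.22]}}

```text
clock: 17.6
position: [0.6246, 0.1281, 0.2283]
ee_rot: [-0.051, 0.729, 0.681, -0.048]
contact_force: [-1.6, -0.6, 0.0]
width: 0.019
gripper_force: 0.6
```

Run:
```python
from h import *
w=imaging.get_image('wrist');s=imaging.get_image('scene');st=manip.get_state();print(st['position'],st['contact_force'])
o=np.zeros((480,800,3),np.uint8);o[:,:300]=w[:,170:470];o[:,300:]=cv2.resize(s[90:210,365:490],(500,480),interpolation=cv2.INTER_CUBIC)
cv2.imwrite('pics/w6.png',o)
a=cv2.imread('pics/w5.png');
# column profile of bar/pads in row 320
for f in('w4','w5','w6'):
    i=cv2.imread(f'pics/{f}.png',0);print(f,i[300,100:200:4].tolist())
```

```text
[0.62472441 0.12811287 0.22824904] [-1.17140971 -0.75246076 -0.35158608]
w4 [30, 73, 72, 72, 69, 24, 69, 119, 133, 144, 150, 151, 145, 126, 157, 155, 163, 165, 21, 24, 67, 75, 73, 70, 32]
w5 [32, 72, 72, 75, 69, 25, 73, 122, 136, 144, 147, 147, 135, 118, 97, 98, 158, 158, 17, 20, 66, 73, 72, 68, 31]
w6 [30, 70, 74, 74, 66, 22, 61, 120, 138, 145, 148, 148, 137, 122, 129, 86, 79, 91, 23, 25, 65, 72, 72, 72, 33]
```

Run:
```python
from h import *
w=imaging.get_image('wrist');s=imaging.get_image('scene');t=imaging.get_image('top')
q=lambda i,sz:cv2.resize(i,sz,interpolation=cv2.INTER_CUBIC)
o=np.zeros((600,800,3),np.uint8)
o[:240,:400]=q(w[0:90,260:410],(400,240)); o[:600,400:]=q(s[110:215,385:455],(400,600)); o[250:600,:400]=q(t[150:220,175:255],(400,350))
cv2.imwrite('pics/w7.png',cv2.convertScaleAbs(o,alpha=1.4))
```

```text
(no output)
```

View pics/w7.png

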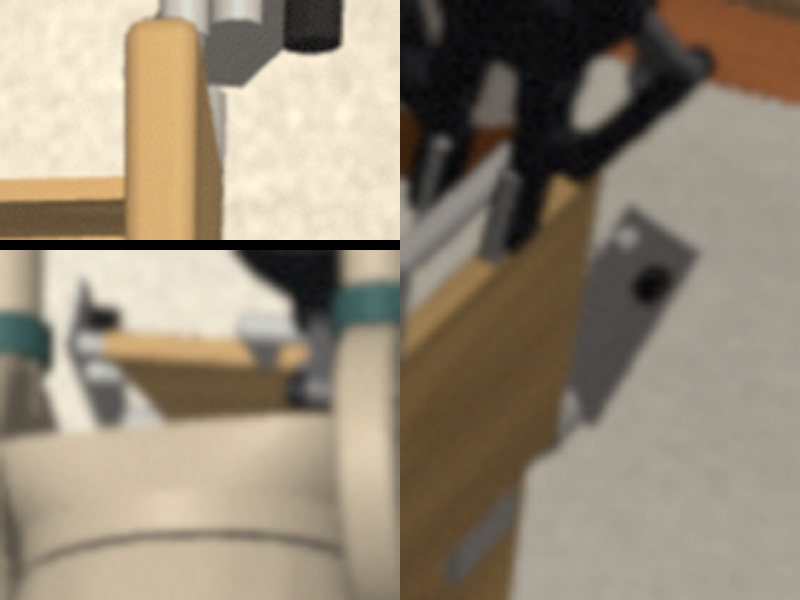

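The enlarged view shows the lid's pin at crop (185,10) just short of the light roller at (237,10). The black rubber stop at (313,25) is beyond it. So the roller has not been passed and the pin was only just meeting it. Next I'll check where the fingertips really are.

Run:
```python
from h import *
from scipy.spatial.transform import Rotation as Ro
s=manip.get_state();q=s['ee_rot'];T=Ro.from_quat([q[1],q[2],q[3],q[0]]).as_matrix();p=s['position'];print(T.round(3).tolist(),s['contact_force'],s['moment'])
for d in(11,0,-8,-16,-24,-30,-40):
    print(d,'scene crop',[((np.array(u)-[385,110])*5.714+[400,0]).round(0).tolist() for u in proj('scene',[p+T@np.array([x,y,d])/1000 for y in(-9.4,9.4) for x in(-11,11)])])
```

```text
[[0.069, 0.988, -0.139], [0.998, -0.068, 0.01], [0.001, -0.139, -0.99]] [-2.04933208  0.34083003 -0.35242785] [-0.01180856  0.08819579 -0.00237863]
11 scene crop [[409.0, 295.0], [437.0, 268.0], [456.0, 317.0], [484.0, 289.0]]
0 scene crop [[416.0, 269.0], [444.0, 242.0], [463.0, 291.0], [491.0, 264.0]]
-8 scene crop [[420.0, 250.0], [449.0, 223.0], [468.0, 272.0], [496.0, 245.0]]
-16 scene crop [[425.0, 231.0], [454.0, 205.0], [473.0, 253.0], [501.0, 226.0]]
-24 scene crop [[430.0, 212.0], [459.0, 185.0], [478.0, 234.0], [506.0, 207.0]]
-30 scene crop [[434.0, 197.0], [462.0, 171.0], [482.0, 219.0], [510.0, 193.0]]
-40 scene crop [[440.0, 173.0], [468.0, 147.0], [488.0, 195.0], [517.0, 168.0]]
```

Call:
{"method": "jog_arm", "body": {"deltas": [0, 0, 0, 2, -0.1, -0.1, 0.22, 0, 0, 0, 4, -0.2, -0.3, 0.22, 0, 0, 0, 6, -0.4, -0.5, 0.22, 0, 0, 0, 8, -0.5, -0.7, 0.22, 0, 0, 0, 10, -0.7, -0.9, 0.22, 0, 0, 0, 12, -0.8, -1.1, 0.22, 0, 0, 0, 14, -1, -1.3, 0.22, 0, 0, 0, 16, -1.1, -1.5, 0.22, 0, 0, 0, 17.5, -1.2, -1.5, 0.22, 0, 0, 0, 18.5, -1.3, -1.5, 0.22]}}

```text
clock: 18.85
position: [0.6376, 0.1273, 0.227]
ee_rot: [-0.056, 0.729, 0.681, -0.052]
contact_force: [-13.5, 2.1, 4.4]
width: 0.019
gripper_force: 7.1
```

Run:
```python
from h import *
s=manip.get_state();print(s['position'],s['contact_force'],s['moment'],s['gripper_force'])
w=imaging.get_image('wrist');cv2.imwrite('pics/w8.png',w)
a=cv2.imread('pics/w6.png',0) 
# roller/pin columns along row 5 of the wrist image
print(w[5,290:400:2].mean(1).astype(int).tolist());print(s['clock'])
```

```text
[0.63762059 0.12727591 0.22700378] [-13.46279493   2.11733425   4.37203246] [0.10563673 2.22100175 0.05678377] 7.1397864818573
[168, 165, 160, 156, 150, 95, 70, 68, 65, 75, 105, 128, 127, 103, 120, 131, 143, 151, 151, 142, 135, 122, 84, 67, 65, 66, 66, 46, 25, 28, 31, 35, 35, 36, 36, 31, 33, 30, 117, 164, 160, 160, 162, 163, 160, 157, 156, 158, 157, 152, 151, 155, 156, 157, 158]
18.85
```

Run:
```python
from h import *
I={f:cv2.imread(f'pics/{f}.png',0)[:,:300] for f in('w4','w5','w6')};I['w8']=cv2.imread('pics/w8.png',0)[:,170:470];I['w3']=np.pad(cv2.imread('pics/w3.png',0)[:,50:300],((0,0),(0,50)))
for f,i in I.items():
    for r in(3,12,22,30):
        print(f,r,i[r,100:210:3].tolist())
```

```text
w4 3 [166, 128, 81, 70, 71, 69, 103, 135, 147, 113, 117, 136, 153, 154, 140, 118, 68, 68, 37, 29, 34, 31, 36, 34, 33, 81, 165, 161, 164, 167, 169, 165, 160, 159, 161, 164, 166]
w4 12 [78, 71, 71, 71, 71, 69, 83, 115, 131, 135, 135, 134, 135, 137, 125, 94, 68, 68, 37, 28, 32, 32, 36, 35, 37, 87, 167, 164, 167, 165, 163, 164, 170, 165, 163, 169, 166]
w4 22 [72, 70, 70, 67, 69, 71, 82, 116, 131, 135, 134, 133, 135, 136, 124, 101, 170, 173, 171, 174, 175, 172, 167, 165, 165, 166, 171, 169, 169, 163, 161, 165, 167, 168, 165, 165, 168]
w4 30 [162, 147, 140, 139, 149, 129, 78, 115, 129, 135, 134, 134, 134, 135, 126, 107, 168, 167, 165, 162, 166, 169, 163, 159, 162, 168, 168, 168, 171, 170, 169, 166, 161, 169, 172, 165, 167]
w5 3 [167, 168, 168, 169, 170, 171, 168, 168, 171, 166, 161, 162, 137, 74, 79, 120, 138, 150, 129, 114, 134, 148, 151, 140, 124, 68, 68, 68, 28, 30, 30, 37, 36, 32, 28, 98, 168]
w5 12 [171, 170, 165, 169, 169, 166, 166, 168, 164, 163, 165, 99, 116, 129, 132, 131, 132, 133, 131, 121, 81, 67, 67, 67, 66, 70, 65, 67, 27, 23, 24, 21, 24, 28, 24, 116, 159]
w5 22 [171, 165, 16
[... 1828 characters left out ...]
9, 114, 78, 67, 74, 117, 139, 149, 152, 125, 112, 130, 149, 155, 142, 127, 72, 67, 42, 29, 31, 30, 35, 36, 35, 63, 159, 164, 166, 166, 163, 158, 158, 160]
w3 12 [167, 165, 93, 77, 68, 70, 71, 87, 115, 131, 133, 132, 133, 133, 135, 124, 86, 69, 69, 68, 68, 42, 31, 34, 33, 35, 37, 32, 78, 161, 166, 164, 160, 164, 166, 161, 164]
w3 22 [80, 67, 70, 70, 68, 68, 67, 85, 115, 131, 132, 132, 133, 133, 134, 125, 90, 66, 116, 172, 170, 171, 172, 167, 159, 157, 165, 166, 171, 168, 168, 161, 162, 166, 165, 164, 163]
w3 30 [170, 167, 165, 158, 147, 130, 122, 87, 112, 129, 133, 133, 134, 134, 134, 124, 109, 165, 165, 165, 163, 160, 166, 166, 160, 158, 163, 165, 165, 166, 170, 170, 167, 162, 161, 169, 167]
```

The row profiles show the pin sliding under the light roller. Its separation has shrunk from 22 px to about 8 px, so this is the roller and the crest is near. I'll continue carefully.

Call:
{"method": "jog_arm", "body": {"deltas": [0, 0, 0, 0.4, 0, 0.5, 0.22, 0, 0, 0, 0.8, 0, 1, 0.22, 0, 0, 0, 0.8, 0, 1, 0.22]}}

```text
clock: 19.2
position: [0.638, 0.1273, 0.227]
ee_rot: [-0.056, 0.729, 0.681, -0.053]
contact_force: [-12.0, 0.3, 1.5]
width: 0.0185
gripper_force: 6.6
```

Call:
{"method": "jog_arm", "body": {"deltas": [0, 0, 0, 0.4, 0, 0, 0.22, 0, 0, 0, 0.8, 0, 0, 0.22, 0, 0, 0, 0.8, 0, 0, 0.22]}}

```text
clock: 19.5
position: [0.6383, 0.1272, 0.227]
ee_rot: [-0.057, 0.729, 0.681, -0.053]
contact_force: [-14.3, 0.7, 1.7]
width: 0.0189
gripper_force: 7.1
```

Call:
{"method": "jog_arm", "body": {"deltas": [0, 0, 0, 0.5, 0, 0.3, 0.22, 0, 0, 0, 1, 0, 0.3, 0.22, 0, 0, 0, 1, 0, 0.3, 0.22]}}

```text
clock: 19.8
position: [0.6385, 0.1272, 0.2269]
ee_rot: [-0.057, 0.728, 0.681, -0.054]
contact_force: [-16.3, 1.2, 1.7]
width: 0.0187
gripper_force: 7.7
```

Call:
{"method": "jog_arm", "body": {"deltas": [0, 0, 0, 0.3, 0, 0, 0.22, 0, 0, 0, 0.6, 0, 0.2, 0.22, 0, 0, 0, 0.6, 0, 0.2, 0.22]}}

```text
clock: 20.1
position: [0.6386, 0.1272, 0.2269]
ee_rot: [-0.058, 0.728, 0.681, -0.054]
contact_force: [-15.6, 0.2, 1.4]
width: 0.0189
gripper_force: 8.0
```

Run:
```python
from h import *
w=imaging.get_image('wrist');cv2.imwrite('pics/w9.png',w)
for f in('w8','w9'):
    i=cv2.imread(f'pics/{f}.png',0)
    for r in(3,12): print(f,r,290,i[r,290:370].tolist())
print(manip.get_state()['contact_force'])
```

```text
w8 3 290 [169, 169, 169, 166, 165, 165, 163, 163, 163, 157, 134, 97, 81, 71, 68, 66, 68, 67, 78, 92, 109, 123, 130, 136, 130, 113, 105, 111, 121, 128, 133, 138, 144, 149, 153, 156, 150, 146, 143, 139, 135, 131, 123, 107, 88, 71, 67, 67, 66, 68, 68, 65, 67, 62, 45, 26, 28, 30, 29, 27, 30, 33, 29, 32, 31, 37, 32, 36, 33, 35, 33, 34, 33, 33, 27, 50, 108, 155, 165, 163]
w8 12 290 [166, 163, 162, 161, 162, 157, 133, 94, 76, 72, 73, 88, 104, 110, 117, 122, 128, 126, 130, 129, 129, 129, 129, 131, 131, 128, 130, 131, 131, 132, 132, 132, 129, 123, 118, 112, 100, 79, 68, 68, 68, 69, 68, 66, 65, 65, 65, 65, 69, 68, 67, 67, 65, 60, 40, 26, 28, 27, 28, 32, 26, 31, 34, 33, 31, 31, 32, 35, 34, 33, 31, 32, 32, 29, 29, 68, 130, 161, 167, 164]
w9 3 290 [170, 167, 169, 168, 168, 165, 164, 161, 155, 133, 96, 79, 72, 69, 67, 66, 69, 70, 80, 97, 112, 125, 128, 119, 104, 107, 117, 125, 130, 134, 139, 145, 150, 154, 155, 151, 145, 141, 138, 133, 128, 120, 104, 83, 69, 68, 67, 68, 68, 67, 67, 67, 56, 39, 25, 25, 28, 32, 31, 32, 32, 34, 35, 33, 33, 36, 31, 31, 35, 31, 34, 32, 32, 29, 64, 126, 161, 166, 166, 163]
w9 12 290 [166, 165, 164, 161, 161, 142, 112, 81, 71, 69, 72, 89, 105, 111, 118, 124, 127, 128, 130, 130, 130, 130, 129, 130, 129, 130, 130, 130, 131, 132, 132, 132, 129, 125, 118, 112, 99, 80, 70, 67, 70, 68, 69, 66, 65, 66, 65, 67, 66, 67, 68, 65, 57, 37, 30, 26, 31, 31, 32, 33, 32, 33, 32, 32, 34, 35, 32, 33, 34, 35, 29, 31, 31, 29, 84, 146, 163, 165, 165, 164]
[-16.19486402   0.40122352   0.08362051]
```

Call:
{"method": "jog_arm", "body": {"deltas": [0, 0, 0, 0.5, 0, 0, 0.22, 0, 0, 0, 0.5, 0, 0, 0.22]}}

```text
clock: 20.35
position: [0.6388, 0.1272, 0.2269]
ee_rot: [-0.058, 0.728, 0.681, -0.055]
contact_force: [-16.9, -0.2, 0.9]
width: 0.0188
gripper_force: 8.4
```

Call:
{"method": "jog_arm", "body": {"deltas": [0, 0, 0, 0.5, 0, 0, 0.22, 0, 0, 0, 0.5, 0, 0, 0.22]}}

```text
clock: 20.55
position: [0.6389, 0.1272, 0.2269]
ee_rot: [-0.058, 0.728, 0.681, -0.055]
contact_force: [-17.7, -0.1, -0.1]
width: 0.0188
gripper_force: 8.7
```

Call:
{"method": "jog_arm", "body": {"deltas": [0, 0, 0, 0.5, 0, 0.2, 0.22, 0, 0, 0, 0.6, 0, 0.4, 0.22, 0, 0, 0, 0.6, 0, 0.6, 0.22]}}

```text
clock: 20.85
position: [0.639, 0.1272, 0.2269]
ee_rot: [-0.059, 0.728, 0.681, -0.056]
contact_force: [-19.4, 0.7, -1.9]
width: 0.0185
gripper_force: 8.8
```

The force is too high without any give, so I'll back off. I'll check the moment lever to see where the contact really is.

Call:
{"method": "jog_arm", "body": {"deltas": [0, 0, 0, -3, 0.1, 0, 0.22, 0, 0, 0, -6, 0.3, 0, 0.22, 0, 0, 0, -8, 0.4, 0.3, 0.22, 0, 0, 0, -8, 0.4, 0.3, 0.22]}}

```text
clock: 21.25
position: [0.6371, 0.1274, 0.2278]
ee_rot: [-0.054, 0.729, 0.681, -0.05]
contact_force: [-7.2, 0.9, -2.6]
width: 0.0187
gripper_force: 3.3
```

```bash
cat > m.py <<'E'
from h import *
from scipy.spatial.transform import Rotation as Ro
F=[];M=[]
for k in range(4):
    imaging.get_image('top');s=manip.get_state();F.append(s['contact_force']);M.append(s['moment'])
q=s['ee_rot'];T=Ro.from_quat([q[1],q[2],q[3],q[0]]).as_matrix()
print(s['clock'],s['position'].round(4),'F',np.mean(F,0).round(2),'sd',np.std(F,0).round(2),'M',np.mean(M,0).round(3),'tilt',np.degrees(np.arcsin(-T[0,2])).round(2),s['width'],s['gripper_force'],'lever',(np.mean(M,0)[1]/np.mean(F,0)[0]).round(4))
E
python3 m.py
```

```text
21.45 [0.637  0.1274 0.2277] F [-7.38 -0.2  -1.94] sd [0.59 0.39 0.31] M [0.054 1.003 0.006] tilt 8.47 0.018926574683433985 3.4968553483486176 lever -0.136
```

Run:
```python
from h import *
s=imaging.get_image('scene');t=imaging.get_image('top');w=cv2.imread('pics/w9.png')
q=lambda i,sz:cv2.resize(i,sz,interpolation=cv2.INTER_CUBIC)
o=np.zeros((600,800,3),np.uint8)
o[:200,:400]=q(w[0:60,270:390],(400,200)); o[:600,400:]=q(s[60:240,340:460],(400,600)); o[200:600,:400]=q(w[120:440,160:480],(400,400))
cv2.imwrite('pics/w10.png',cv2.convertScaleAbs(o,alpha=1.4))
```

```text
(no output)
```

View pics/w10.png

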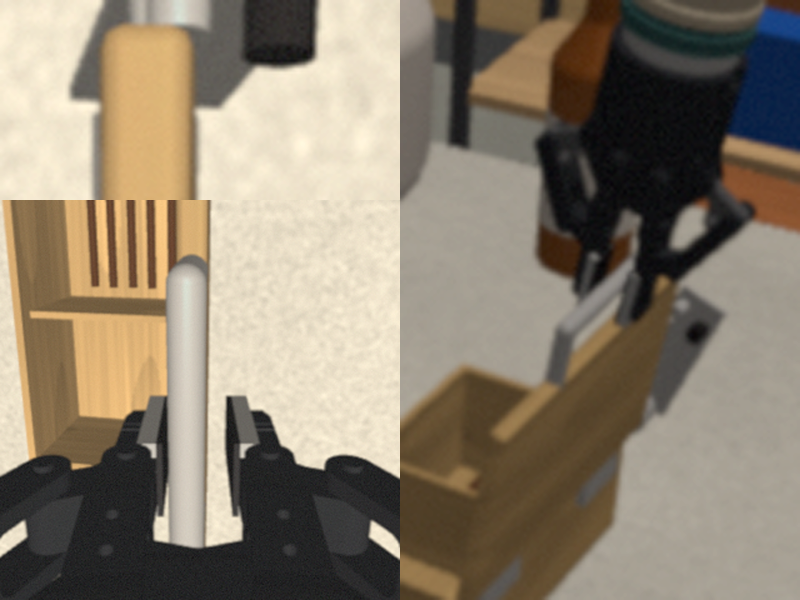

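The view shows nothing else touching. The bar sits on the robot-side pad and the pin is partly under the roller (wrist crop (145,10) and (180,10)). So this is the roller, and I'll ease on in small steps.

Call:
{"method": "jog_arm", "body": {"deltas": [0, 0, 0, 2, -0.1, 0, 0.22, 0, 0, 0, 4, -0.3, -0.5, 0.22, 0, 0, 0, 6, -0.4, -1, 0.22, 0, 0, 0, 7, -0.5, -1.2, 0.22, 0, 0, 0, 8, -0.6, -1.5, 0.22, 0, 0, 0, 9, -0.6, -1.6, 0.22, 0, 0, 0, 9, -0.6, -1.6, 0.22]}}

```text
clock: 22.25
position: [0.6435, 0.127, 0.2267]
ee_rot: [-0.056, 0.729, 0.681, -0.052]
contact_force: [-10.4, 0.1, 0.6]
width: 0.0188
gripper_force: 5.4
```

Call:
{"method": "jog_arm", "body": {"deltas": [0, 0, 0, 0.5, 0, 0, 0.22, 0, 0, 0, 1, 0, 0, 0.22, 0, 0, 0, 1, 0, 0, 0.22]}}

```text
clock: 22.55
position: [0.6457, 0.1269, 0.2264]
ee_rot: [-0.055, 0.729, 0.681, -0.051]
contact_force: [-9.9, 0.3, -0.2]
width: 0.0188
gripper_force: 4.6
```

It gave. The lid has moved on and the force is falling, so I'll continue slowly.

Call:
{"method": "jog_arm", "body": {"deltas": [0.04, 0.5, 0, 0.7, 0, -0.2, 0.22, 0.07, 1, 0, 1.4, -0.1, -0.4, 0.22, 0.07, 1, 0, 1.4, -0.1, -0.4, 0.22]}}

```text
clock: 22.85
position: [0.6526, 0.1264, 0.2264]
ee_rot: [-0.057, 0.729, 0.68, -0.053]
contact_force: [1.0, 0.4, 0.2]
width: 0.0189
gripper_force: 0.0
```

Call:
{"method": "jog_arm", "body": {"deltas": [0, 0, 0, 0.7, 0, -0.2, 0.22, 0, 0, 0, 1.4, -0.1, -0.3, 0.22, 0, 0, 0, 1.4, -0.1, -0.3, 0.22]}}

```text
clock: 23.15
position: [0.6535, 0.1263, 0.227]
ee_rot: [-0.057, 0.729, 0.68, -0.053]
contact_force: [0.4, 0.5, 0.4]
width: 0.0185
gripper_force: 0.0
```

The force dropped to zero, so the lid has run over the roller. I'll touch gently to confirm the stop.

Call:
{"method": "jog_arm", "body": {"deltas": [0, 0, 0, 1, 0, -0.2, 0.22, 0, 0, 0, 2, -0.1, -0.4, 0.22, 0, 0, 0, 3, -0.2, -0.5, 0.22, 0, 0, 0, 3, -0.2, -0.5, 0.22]}}

```text
clock: 23.55
position: [0.656, 0.1262, 0.2263]
ee_rot: [-0.058, 0.729, 0.68, -0.053]
contact_force: [0.5, 1.0, -0.6]
width: 0.019
gripper_force: 0.1
```

Call:
{"method": "jog_arm", "body": {"deltas": [0, 0, 0, 1, 0, -0.2, 0.22, 0, 0, 0, 2, -0.1, -0.4, 0.22, 0, 0, 0, 2, -0.1, -0.4, 0.22]}}

```text
clock: 23.85
position: [0.6575, 0.126, 0.2259]
ee_rot: [-0.058, 0.729, 0.68, -0.054]
contact_force: [-1.2, -0.4, 0.5]
width: 0.0188
gripper_force: 0.9
```

Call:
{"method": "jog_arm", "body": {"deltas": [0, 0, 0, 1, 0, -0.2, 0.22, 0, 0, 0, 2, -0.1, -0.3, 0.22, 0, 0, 0, 2, -0.1, -0.3, 0.22]}}

```text
clock: 24.15
position: [0.6586, 0.126, 0.2256]
ee_rot: [-0.059, 0.729, 0.68, -0.055]
contact_force: [-5.3, 0.4, 1.9]
width: 0.019
gripper_force: 2.6
```

Call:
{"method": "jog_arm", "body": {"deltas": [0, 0, 0, -2, 0.1, 0, 0.22, 0, 0, 0, -4, 0.2, 0, 0.22, 0, 0, 0, -5, 0.3, 0, 0.22, 0, 0, 0, -5, 0.3, 0, 0.22]}}

```text
clock: 24.55
position: [0.6556, 0.1263, 0.2256]
ee_rot: [-0.057, 0.729, 0.68, -0.053]
contact_force: [-0.4, -0.2, 0.5]
width: 0.0186
gripper_force: 0.0
```

Run:
```python
from h import *
w=imaging.get_image('wrist');cv2.imwrite('pics/w11.png',w);i=cv2.cvtColor(w,cv2.COLOR_BGR2GRAY)
print(270,i[300,270:370:3].tolist()); print('ref w4 offset', cv2.imread('pics/w9.png',0)[300,270:370:3].tolist());print(manip.get_state()['position'],manip.get_state()['contact_force'])
```

```text
270 [32, 59, 75, 76, 73, 75, 31, 20, 25, 96, 125, 136, 144, 149, 150, 149, 143, 134, 116, 168, 166, 161, 161, 143, 21, 20, 31, 73, 74, 75, 75, 61, 35, 33]
ref w4 offset [32, 58, 73, 74, 73, 73, 28, 24, 79, 120, 135, 141, 145, 148, 147, 141, 133, 121, 82, 157, 163, 157, 164, 147, 23, 22, 30, 72, 74, 74, 72, 59, 32, 29]
[0.65552596 0.12633814 0.22559833] [ 0.66603759  0.82187611 -0.61570861]
```

The lid stays put with a 1.5 mm gap and zero force, and the stop felt firm at 5 N, so it is latched. I'll withdraw upward and go above the white flask.

Call:
{"method": "jog_arm", "body": {"deltas": [0, 0, 0, 0, 0, 0, 0.3, 0, 0, 0, 1, 0, 5, 0.3, 0, 0, 0, 4, 0, 20, 0.3, 0, 0, 0, 8, 0, 50, 0.3, 0, 0, 0, 8, -5, 80, 0.65, -0.3, -4, 0, 0, -50, 80, 0.65, -0.66, -9, 0, -20, -100, 80, 0.65, -0.66, -9, 0, -35, -150, 80, 0.65, -0.66, -9, 0, -50, -200, 70, 0.65, -0.66, -9, 0, -65, -250, 50, 0.65, -0.66, -9, 0, -80, -300, 20, 0.65, -0.66, -9, 0, -90, -345, 0, 0.65, -0.66, -9, 0, -93, -375, -20, 0.65, -0.66, -9, 0, -93, -375, -20, 0.65, -0.66, -9, 0, -93, -375, -20, 0.65, -0.66, -9, 0, -93, -375, -20, 0.65], "grip_force": 30}}

```text
clock: 26.2
position: [0.5627, -0.2481, 0.2064]
ee_rot: [0.0, 0.731, 0.682, 0.001]
contact_force: [0.6, 0.7, 0.3]
width: 0.0557
gripper_force: 0.0
```

Run:
```python
from h import *
s=manip.get_state();print(s['clock'],s['position'],s['ee_rot'],s['contact_force'],s['width'])
c=imaging.calibration('wrist');w=imaging.get_image('wrist');cv2.imwrite('pics/f1.png',w)
print('pred cap',proj('w',[(.562,-.249,.078),(.562,-.249,.054)],c))
g=w.max(2);hsv=cv2.cvtColor(w,cv2.COLOR_BGR2HSV)
m=(g<45).astype(np.uint8);n,l,st,ce=cv2.connectedComponentsWithStats(m)
for k in range(1,n):
    if st[k,4]>150: print(st[k].tolist(),ce[k].round(1).tolist(),onz('w',[ce[k]],.078,c).round(4).tolist())
# lid check
t=imaging.get_image('top');cv2.imwrite('pics/t1.png',t);print([t[int(y),int(x)].tolist() for x,y in [(230,225),(280,225),(258,205),(258,240)]])
```

```text
26.2 [ 0.56265324 -0.24810301  0.2064433 ] [3.01627555e-04 7.30978074e-01 6.82400517e-01 7.06519787e-04] [0.61895786 0.66789701 0.32346885] 0.05567325799492079
pred cap [[316.19985202 222.17069293]
 [316.32284179 215.91228082]]
[405, 40, 143, 175, 11488] [476.2, 126.6] [[0.6887, -0.1828, 0.078]]
[313, 90, 28, 31, 472] [323.7, 105.4] [[0.5738, -0.1599, 0.078]]
[308, 210, 25, 28, 555] [320.0, 223.7] [[0.565, -0.2505, 0.078]]
[0, 282, 640, 198, 70250] [322.6, 411.2] [[0.5553, -0.4335, 0.078]]
[269, 311, 25, 28, 526] [281.1, 324.6] [[0.5247, -0.3392, 0.078]]
[[78, 116, 142], [93, 136, 164], [94, 137, 166], [60, 87, 106]]
```

Call:
{"method": "jog_arm", "body": {"deltas": [0, 0, 0, 1, -2, -30, 0.65, 0, 0, 0, 1, -2, -70, 0.65, 0, 0, 0, 1, -2, -110, 0.65, 0, 0, 0, 1, -2, -140, 0.65, 0, 0, 0, 1, -2, -160, 0.65, 0, 0, 0, 1, -2, -172, 0.65, 0, 0, 0, 1, -2, -172, 0.65]}}

```text
clock: 27.0
position: [0.5628, -0.2493, 0.0329]
ee_rot: [-0.001, 0.73, 0.683, -0.0]
contact_force: [0.2, -0.1, 1.1]
width: 0.0556
gripper_force: 0.0
```

Call:
{"method": "jog_arm", "body": {"deltas": [0, 0, 0, 0, 0, -8, 0.65, 0, 0, 0, 0, 0, -16, 0.65, 0, 0, 0, 0, 0, -18, 0.65]}}

```text
clock: 27.3
position: [0.5629, -0.2506, 0.0155]
ee_rot: [0.0, 0.731, 0.682, 0.0]
contact_force: [-0.4, 0.2, 0.3]
width: 0.0552
gripper_force: 0.0
```

Call:
{"method": "jog_arm", "body": {"deltas": [0, 0, 0, 0, 0, 0, 0.4, 0, 0, 0, 0, 0, 0, 0.3, 0, 0, 0, 0, 0, 0, 0.3, 0, 0, 0, 0, 0, 0, 0.3, 0, 0, 0, 0, 0, 0, 0.3]}}

```text
clock: 27.8
position: [0.5633, -0.251, 0.016]
ee_rot: [0.001, 0.731, 0.682, 0.0]
contact_force: [0.1, 0.3, 1.0]
width: 0.0346
gripper_force: 30.2
```

Gripped at 34.6 mm. I'll lift and carry it over the bay at (0.535, 0.074).

Call:
{"method": "jog_arm", "body": {"deltas": [0, 0, 0, 0, 0, 10, 0.3, 0, 0, 0, 0, 0, 30, 0.3, 0, 0, 0, 0, 0, 60, 0.3, 0, 0, 0, 0, 0, 100, 0.3, 0, 0, 0, 0, 0, 135, 0.3, 0, 0, 0, 0, 0, 150, 0.3, 0, 0, 0, 0, 15, 150, 0.3, 0, 0, 0, -3, 40, 150, 0.3, 0, 0, 0, -6, 75, 150, 0.3, 0, 0, 0, -10, 115, 150, 0.3, 0, 0, 0, -14, 155, 150, 0.3, 0, 0, 0, -18, 195, 150, 0.3, 0, 0, 0, -21, 235, 150, 0.3, 0, 0, 0, -24, 270, 150, 0.3, 0, 0, 0, -26, 295, 150, 0.3, 0, 0, 0, -28, 315, 150, 0.3, 0, 0, 0, -28, 325, 150, 0.3, 0, 0, 0, -28, 325, 150, 0.3, 0, 0, 0, -28, 325, 150, 0.3]}}

```text
clock: 29.7
position: [0.5344, 0.0739, 0.165]
ee_rot: [-0.0, 0.731, 0.683, -0.001]
contact_force: [0.4, -0.3, -2.4]
width: 0.0348
gripper_force: 30.3
```

Run:
```python
from h import *
s=manip.get_state();print(s['clock'],s['position'],s['contact_force'],s['width'],s['gripper_force'])
c=imaging.calibration('wrist');w=imaging.get_image('wrist');cv2.imwrite('pics/b1.png',w);imaging.get_image
# predicted rim/inner corners of empty compartment & their local look
yaw=np.radians(-4.2);R=np.array([[np.cos(yaw),-np.sin(yaw),0],[np.sin(yaw),np.cos(yaw),0],[0,0,1]]);c0=np.array([.547,.132,0])
P=[c0+R@np.array(v) for v in [(-.065,-.05,.09),(-.059,-.05,.09),(-.065,.08,.09),(-.059,.08,.09),(0,.003,.078),(0,-.003,.078)]]
p=proj('w',P,c).round(1);print(p.tolist());i=cv2.cvtColor(w,cv2.COLOR_BGR2GRAY)
r=int(p[2][1]);x=int(p[2][0]);print(r,x-15,i[r,x-15:x+25].tolist());cc=int(p[4][0]);y=int(p[4][1]);print('div',cc,y-12,i[y-12:y+20,cc].tolist())
```

```text
29.7 [0.53444521 0.07390418 0.16504846] [ 0.441639   -0.32735302 -2.3906563 ] 0.034756396052302366 30.2525165816769
[[231.3, 225.6], [240.4, 225.6], [218.8, 4.5], [229.3, 4.5], [330.2, 143.1], [330.1, 152.5]]
4 203 [197, 197, 197, 199, 199, 199, 199, 198, 198, 198, 196, 200, 202, 204, 203, 202, 202, 197, 184, 166, 163, 163, 162, 164, 162, 163, 163, 160, 140, 109, 92, 91, 98, 100, 102, 101, 101, 101, 98, 94]
div 330 131 [160, 165, 163, 161, 163, 162, 162, 164, 162, 165, 159, 134, 122, 151, 169, 172, 170, 171, 170, 167, 168, 165, 165, 164, 164, 166, 166, 166, 166, 166, 166, 165]
```

Call:
{"method": "jog_arm", "body": {"deltas": [0, 0, 0, 1, 0, -20, 0.3, 0, 0, 0, 1, 0, -50, 0.3, 0, 0, 0, 1, 0, -80, 0.3, 0, 0, 0, 1, 0, -105, 0.3, 0, 0, 0, 1, 0, -120, 0.3, 0, 0, 0, 1, 0, -130, 0.3, 0, 0, 0, 1, 0, -136, 0.3, 0, 0, 0, 1, 0, -139, 0.3, 0, 0, 0, 1, 0, -139, 0.3]}}

```text
clock: 30.65
position: [0.5363, 0.074, 0.0269]
ee_rot: [0.0, 0.731, 0.682, 0.0]
contact_force: [0.5, -0.0, -1.6]
width: 0.0351
gripper_force: 30.2
```

Call:
{"method": "jog_arm", "body": {"deltas": [0, 0, 0, 0, 0, -1, 0.3, 0, 0, 0, 0, 0, -2, 0.3, 0, 0, 0, 0, 0, -3, 0.3, 0, 0, 0, 0, 0, -4, 0.3, 0, 0, 0, 0, 0, -4, 0.3]}}

```text
clock: 31.15
position: [0.5358, 0.0743, 0.0226]
ee_rot: [0.0, 0.731, 0.682, 0.0]
contact_force: [0.6, -0.2, -2.0]
width: 0.0348
gripper_force: 30.2
```

Call:
{"method": "jog_arm", "body": {"deltas": [0, 0, 0, 0, 0, -1, 0.3, 0, 0, 0, 0, 0, -1.5, 0.3, 0, 0, 0, 0, 0, -1.5, 0.3]}}

```text
clock: 31.45
position: [0.5361, 0.0743, 0.0219]
ee_rot: [0.0, 0.731, 0.682, 0.0]
contact_force: [-1.5, -0.4, 4.9]
width: 0.0347
gripper_force: 30.7
```

Touched the floor. I'll ease, release and withdraw straight up.

Call:
{"method": "jog_arm", "body": {"deltas": [0, 0, 0, 0, 0, 1, 0.3, 0, 0, 0, 0, 0, 1, 0.42, 0, 0, 0, 0, 0, 1, 0.47, 0, 0, 0, 0, 0, 1, 0.55, 0, 0, 0, 0, 0, 1, 0.58, 0, 0, 0, 0, 0, 1, 0.58, 0, 0, 0, 0, 0, 8, 0.58, 0, 0, 0, 0, 0, 25, 0.58, 0, 0, 0, 0, 0, 50, 0.58, 0, 0, 0, 0, 0, 90, 0.58, 0, 0, 0, 0, 0, 130, 0.58, 0, 0, 0, 0, 0, 170, 0.58, 0, 0, 0, -30, -20, 200, 0.58, 0, 0, 0, -70, -60, 200, 0.58, 0, 0, 0, -110, -110, 200, 0.58, 0, 0, 0, -110, -110, 200, 0.58]}}

```text
clock: 33.05
position: [0.4221, -0.0373, 0.2212]
ee_rot: [-0.0, 0.731, 0.682, -0.001]
contact_force: [-0.1, 0.6, 0.0]
width: 0.0494
gripper_force: 0.0
```

Run:
```python
from h import *
s=manip.get_state();print(s['clock'],s['position'],s['contact_force'])
t=imaging.get_image('top');cv2.imwrite('pics/t2.png',t);sc=imaging.get_image('scene');cv2.imwrite('pics/s2.png',sc)
a=proj('top',[(.536,.074,.084)])[0];print('pred cap top',a)
g=t.max(2);m=((g<45)).astype(np.uint8);x,y=a.astype(int);sub=m[y-25:y+25,x-25:x+25]
n,l,st,ce=cv2.connectedComponentsWithStats(sub);print([(st[k].tolist(),(ce[k]+[x-25,y-25]).round(1).tolist()) for k in range(1,n) if st[k,4]>5])
# lid: change vs initial along box y centre column
t0=cv2.imread('pics/top0.png')
lidtop=[(.66,.125,.22),(.69,.123,.21)];print(proj('top',lidtop))
def blobs(img,pts):
    for px in pts:
        X,Y=map(int,px);print(px,img[Y-2:Y+3,X-2:X+3].reshape(-1,3).mean(0).round(),t0[Y-2:Y+3,X-2:X+3].reshape(-1,3).mean(0).round())
blobs(t,[(423,215),(384,210),(455,199),(461,232),(402,267),(458,266),(180,312),(393,155)])
```

```text
33.05 [ 0.42213816 -0.03729991  0.22121438] [-0.07161982  0.64561134  0.02520272]
pred cap top [283.91666137 223.01534247]
[([23, 23, 6, 7, 31], [283.3, 223.6])]
[[253.8222043  154.1363999 ]
 [255.89510762 141.52170083]]
(423, 215) [148. 160. 165.] [53. 56. 58.]
(384, 210) [31. 43. 48.] [30. 41. 46.]
(455, 199) [57. 32. 21.] [54. 30. 20.]
(461, 232) [31. 61. 72.] [30. 58. 69.]
(402, 267) [193. 212. 213.] [186. 203. 205.]
(458, 266) [29. 42. 66.] [27. 40. 63.]
(180, 312) [27. 26. 27.] [25. 25. 25.]
(393, 155) [33. 33. 34.] [31. 31. 32.]
```

Run:
```python
from h import *
t=cv2.imread('pics/t2.png',0).astype(int);t0=cv2.imread('pics/top0.png',0).astype(int);t1=cv2.imread('pics/t1.png',0).astype(int)
d=abs(t-t0)[120:200,200:320];print('rows changed',[(r+120,int((d[r]>25).sum())) for r in range(0,80,5)])
print('lid region t1 vs t2',(abs(t-t1)[120:200,200:320]>25).sum())
print(manip.sign_off())
```

```text
rows changed [(120, 0), (125, 0), (130, 0), (135, 0), (140, 0), (145, 0), (150, 0), (155, 40), (160, 56), (165, 112), (170, 111), (175, 109), (180, 106), (185, 103), (190, 60), (195, 85)]
lid region t1 vs t2 0
the job is handed in; nothing more can be done
None
```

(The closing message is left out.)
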